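# Gauge the missing setting bar and complete the pair

### The job

The tray should hold a pair of equally thick aluminium bars but one is missing: of the two loose bars on the counter, take the one as thick as the bar in the tray, lay it flat on the gauge's plate with its end under the foot, and let go of it. Press the gauge's knob gently straight down until the foot rests on the bar and the gauge reads its thickness, hold it there for a second, and let the foot rise all the way again. Then lay the bar flat in the free half of the tray, alongside its mate, without dropping it; leave the other bars and everything else on the counter where they are.

Things in the scene. Friction and masses are not known exactly. Their poses are not given: they have to be found in the camera images.
- bar_thick_center (a point): aluminium bar 160 x 34 mm and 28 mm thick, one of the two loose bars lying flat on the counter; about 0.4 kg; point at its centre, half-way up; x along its length, y across its width, z up
- bar_thick: the same bar; origin at the centre of its underside
- bar_thin_center (a point): aluminium bar 160 x 34 mm and 18 mm thick, the other loose bar lying flat on the counter; about 0.26 kg; same length and width as the thick one, only thinner; point at its centre, half-way up; x along its length, y across its width, z up
- bar_thin: the same bar; origin at the centre of its underside
- mate_thick_center (a point): aluminium bar 160 x 34 mm and 28 mm thick, the mate of the thick loose bar: it lies either in the tray or on the dark board; point at its centre, half-way up; x along its length, y across its width, z up
- mate_thin_center (a point): aluminium bar 160 x 34 mm and 18 mm thick, the mate of the thin loose bar: it lies in the other of the two places; point at its centre, half-way up; x along its length, y across its width, z up
- tray: low plywood tray, fixed to the counter: inside 200 mm along its x and 170 mm along its y, floor 6 mm thick, rim 6 mm thick, 16 mm high over the counter; origin at the centre of its underside, z up. A bar lies along its x in the half of negative y (centre about 45 mm off the middle); the half of positive y is free
- board: dark wooden board 180 x 150 x 6 mm, lying flat on the far part of the counter, with the other mate on it; origin at the centre of its underside. Fixed
- gauge: height gauge, fixed to the counter: steel plate 12 mm thick, along its x from -145 to +60 mm, 110 mm wide; column (34 mm wide, 198 mm high) at x = 59 to 81 mm; fixed bracket 34 mm wide, 100 to 125 mm over the counter, from the column to x = -16 mm. Origin on the plunger's vertical axis at counter level; x points from the robot's side towards the column, z up
- plate_spot (a point): point on top of the gauge's plate, 60 mm before the plunger's axis (towards the robot); axes as the gauge's. A bar laid along the gauge's x with its middle here has its end under the foot; the knob overhangs, so slide it in level from the robot's side, starting 45 mm or more back. To keep the hand clear of the bracket, hold it about 30 mm nearer the robot than its middle
- foot_tip (a point): middle of the underside of the gauge's foot (20 mm across)
- knob_top (a point): middle of the flat top of the gauge's black knob (38 mm across), on the same vertical plunger, 132 mm above the underside of the foot
- gauge_foot (a joint): height of the foot's underside over the plate, in m: 0.055 when the plunger is up, 0 on the bare plate. It reads the thickness of what the foot rests on. A spring pushes it up: pressing the knob down takes about 2 N at the top and 5 N at 18 mm, and it rises by itself when released
- squeeze_bottle: white squeeze bottle, 60 mm across, 170 mm tall; a bystander, loose
- pastry_ring: steel pastry ring, 90 mm across, 45 mm tall; a bystander, loose
- jug: clear jug with a handle, 110 mm across, 130 mm tall; a bystander, loose
- bowl: steel bowl, 170 mm across, 70 mm tall; a bystander, loose
- spice_jar: glass jar with a steel lid, 48 mm across, 75 mm tall; a bystander, loose
Not all that is in view belongs to the job. What is shaped like the bar_thick but blue or purple is not meant.

How it is judged (in metres and radians):
On the way, in this order (a step that is already met when the one before it is completed fails the run):
1. the loose bar as thick as the one in the tray lies flat on the gauge's plate with its end under the foot, let go (((horizontal distance between mate_thick_center and tray below 0.09 m and z of bar_thick_center in the frame of gauge between 0.023 and 0.029 m and angle between bar_thick_center's own z axis and vertical below 0.06 rad and x of foot_tip in the frame of bar_thick_center between -0.08 and 0.08 m and y of foot_tip in the frame of bar_thick_center between -0.017 and 0.017 m and contact force between the fingers and bar_thick below 0.1 N and linear speed of bar_thick below 0.02 m/s) or (horizontal distance between mate_thin_center and tray below 0.09 m and z of bar_thin_center in the frame of gauge between 0.018 and 0.024 m and angle between bar_thin_center's own z axis and vertical below 0.06 rad and x of foot_tip in the frame of bar_thin_center between -0.08 and 0.08 m and y of foot_tip in the frame of bar_thin_center between -0.017 and 0.017 m and contact force between the fingers and bar_thin below 0.1 N and linear speed of bar_thin below 0.02 m/s))), for 0.2 s.
2. the foot is pressed down onto that bar and the gauge reads its thickness, held half a second (((horizontal distance between mate_thick_center and tray below 0.09 m and z of bar_thick_center in the frame of gauge between 0.023 and 0.029 m and angle between bar_thick_center's own z axis and vertical below 0.06 rad and x of foot_tip in the frame of bar_thick_center between -0.08 and 0.08 m and y of foot_tip in the frame of bar_thick_center between -0.017 and 0.017 m and value of joint gauge_foot between 0.026 and 0.0295 m) or (horizontal distance between mate_thin_center and tray below 0.09 m and z of bar_thin_center in the frame of gauge between 0.018 and 0.024 m and angle between bar_thin_center's own z axis and vertical below 0.06 rad and x of foot_tip in the frame of bar_thin_center between -0.08 and 0.08 m and y of foot_tip in the frame of bar_thin_center between -0.017 and 0.017 m and value of joint gauge_foot between 0.016 and 0.0195 m))), for 0.5 s.
3. the foot has risen again (value of joint gauge_foot above 0.05 m), for 0.1 s.
At the end, for the whole second after the job is handed in: the loose bar that is as thick as the bar in the tray lies at rest on the tray's floor (within 3 mm of height, upright as it lay), in the free half, within 0.35 rad of the tray's long direction, and the gauge's foot is up (above 50 mm) (((horizontal distance between mate_thick_center and tray below 0.09 m and z of bar_thick_center in the frame of tray between 0.017 and 0.023 m and angle between bar_thick_center's own z axis and vertical below 0.06 rad and x of bar_thick_center in the frame of tray between -0.03 and 0.03 m and y of bar_thick_center in the frame of tray between -0.01 and 0.075 m and angle between the x axis of bar_thick_center and the x axis of tray, either way round below 0.35 rad and linear speed of bar_thick below 0.02 m/s and value of joint gauge_foot above 0.05 m) or (horizontal distance between mate_thin_center and tray below 0.09 m and z of bar_thin_center in the frame of tray between 0.012 and 0.018 m and angle between bar_thin_center's own z axis and vertical below 0.06 rad and x of bar_thin_center in the frame of tray between -0.03 and 0.03 m and y of bar_thin_center in the frame of tray between -0.01 and 0.075 m and angle between the x axis of bar_thin_center and the x axis of tray, either way round below 0.35 rad and linear speed of bar_thin below 0.02 m/s and value of joint gauge_foot above 0.05 m))); the robot touches nothing.
It fails at once if the loose bar that does not match is moved more than 25 mm ((horizontal distance between mate_thick_center and tray below 0.09 m and distance of bar_thin_center from where it was at the start of the episode above 0.025 m) or (horizontal distance between mate_thin_center and tray below 0.09 m and distance of bar_thick_center from where it was at the start of the episode above 0.025 m)).
It fails at once if a mate is moved more than 20 mm (distance of any of mate_thick_center, mate_thin_center from where it was at the start of the episode above 0.02 m).
It fails at once if the gauge is pressed with more than 25 N (contact force between the arm and gauge above 25 N).
It fails at once if the bar is dropped (not held while more than about 30 mm above where it lies) ((height (world z) of bar_thick_center above 0.056 m and contact force between the fingers and bar_thick below 0.01 N) or (height (world z) of bar_thin_center above 0.051 m and contact force between the fingers and bar_thin below 0.01 N)).
It fails at once if a bystander is moved more than 30 mm (distance of any of squeeze_bottle, pastry_ring, jug, bowl, spice_jar from where it was at the start of the episode above 0.03 m).
It also fails if it takes over 72 s, if anything falls off the work surface, if the arm or the gripper's body presses on something with over 40 N, if the wrist force passes 120 N, or if a joint passes its speed limit or range.

### The arm

A 6-joint arm with a two-finger parallel gripper is mounted at the origin on the work surface. World frame = base frame: x ahead of the robot, y to its left, z up, the work surface at z = 0. Lengths are in mm, angles in degrees, forces in N, time in s.
With the tool pointing down it reaches from about 300 to 850 mm from the base axis. Payload 4.2 kg.
Tool frame: the origin (TCP) lies on the mounting face of the last link; the fingertips stand 191 mm ahead of it and the grasp point (between the pads) lies 172 mm ahead of it; z points along the fingers, y is the direction in which the jaws open and shut (so a half turn about z gives the same grasp; the last joint's range is limited). The gripper opens to 91 mm and grips with 3 to 60 N. Pads are 32 mm wide; open, the fingers measure 118 mm over their backs; the gripper's body (76 mm by 178 mm) begins 60 mm behind the grasp point.
Start: joints at [-68.411, 18.312, 89.639, -0, 72.044, -1.146], TCP at [222.218, -530.323, 404.776] pointing down, gripper open.
Joint ranges: [-177.97, 177.97], [-48.28, 115.42], [12.27, 149.76], [-77.06, 257.06], [2.81, 150.46], [-146.56, 146.56]. Speed limits (degrees/s): [147.25, 147.25, 180, 180, 180, 180].

### API

Orientations are given as [roll, pitch, yaw] about the fixed x, y, z axes, in that order (R = Rz(yaw) Ry(pitch) Rx(roll)).
In Python, from workcell import env gives the robot as it stands.
- The arm moves only by the shell command python3 -m handwheel 'ROWS' [FORCE]. ROWS is JSON, a list of rows, each an object with "gripper": the opening in per cent of the stroke, from 0 (shut) to 100 (fully open); "travel": the shift along the tool's x, y, z in m, a list of three; "twist": the turn about the tool's z in rad. In form: [{"gripper": gripper, "travel": [x, y, z], "twist": twist}, ...]. A call has 1 to 5 rows; each row shifts and turns the commanded pose from where the row before left it, along the tool's axes as they then stand; what a row does not reach is not made up. A row lasts 1/12 s, in which the tool goes at most 41.7 mm and 7.16 degrees, less where a joint would pass 70% of its speed; a pose out of reach is approached as far as the arm can. A call with a gripper value outside its range is refused whole. The fingers move at their own pace and stop on an object; FORCE is the grip in N (left out, the last holds). Time passes only in rows, so rows that do not move let the fingers close. It gives the time, the measured TCP pose, the force and the opening at its end, in the units of the state.
- env.state(): the state, without advancing time (a new reading comes with each control period).
- env.grab_frame(name): name is "side" or "top" or "wrist"; returns a dict with "frame" (384x512x3 uint8, red, green, blue), "intrinsics" (3x3 intrinsics, pixels), "extrinsics" (4x4, takes a point from camera to world coordinates). Camera axes: x right, y down, z forward; pixel columns grow to the right and rows downward; lengths in mm; the calibration is good to about 2 mm. A picture is of the moment at which its call begins. There is no depth.
- env.job_done(): hands the job in, once; it reports no verdict.
Trained networks look in the newest picture that a camera, given by its name, has taken for a name from the list of things; names that differ only in an ending like _2 or _b are one class to them, and where a whole thing is asked for, a point or a joint stands for the part that bears it (a point fixed in the world has none). Each returns a list of dicts, best first, with "confidence" (0 to 1); they miss things now and then, are a little off and sometimes report something else, mostly with a low value. They report only what shows in the picture. A call takes as long as a camera call. They do not tell look-alikes from the thing itself.
- env.trace(camera, thing): "pixels" (384x512 bool, what is visible of it) and "uv" ([column, row] in pixels, amid what is visible of it).
- env.pinpoint(camera, thing): "uv" ([column, row] in pixels: a listed point, or the origin of a listed thing).
The state is a dict: "time_s": time; "qpos": joint angles; "qvel": joint speeds; "effort": joint torques, N m; "ee_pos": TCP position; "ee_rot": TCP orientation; "force": force on the tool from outside, world axes, zero at the start; "torque": the same for the moment, N m; "gripper_width": finger opening in mm.
Only numpy, scipy, OpenCV 4.12 (cv2) and the standard library are available. Lean on these libraries where they do the work, as an engineer would, in place of code of your own. Each camera call takes 0.05 s, during which the arm holds its last target. There are 200 camera calls.

## Working session

There is one attempt and no reset: what is moved stays moved. The work goes in short steps, Python scripts to look and compute and a shell command to move; the robot and the scene stay as the last step left them, time stands still between calls to the robot, and variables do not carry over. Pictures are saved under pics/ and viewed, about 8 in all and at most 12, crops included, and the job is handed in when it is done.

```bash
ls; mkdir -p pics; cat > look.py <<'E'
from workcell import env
import numpy as np, cv2
def snap(names, tag):
    out={}
    for n in names:
        f=env.grab_frame(n); out[n]=f
        cv2.imwrite(f'pics/{tag}_{n}.png', f['frame'][:,:,::-1])
    return out
def ray(f,uv,z):
    K=np.array(f['intrinsics']);E=np.array(f['extrinsics'])
    d=E[:3,:3]@np.linalg.solve(K,[uv[0],uv[1],1]); o=E[:3,3]
    return o+d*(z-o[2])/d[2]
def proj(f,P):
    K=np.array(f['intrinsics']);E=np.array(f['extrinsics'])
    p=K@(E[:3,:3].T@(np.array(P,float)-E[:3,3])); return p[:2]/p[2]
E
python3 - <<'E'
from look import *
F=snap(['top','side'],'a')
a=cv2.imread('pics/a_top.png');b=cv2.imread('pics/a_side.png')
for n in F: print(n,np.round(F[n]['extrinsics'],2).tolist(),np.round(F[n]['intrinsics'],1).tolist())
T=['bar_thick_center','bar_thin_center','mate_thick_center','mate_thin_center','tray','board','gauge','plate_spot','foot_tip','knob_top']
Z=dict(bar_thick_center=14,bar_thin_center=9,mate_thick_center=20,mate_thin_center=15,tray=0,board=0,gauge=0,plate_spot=12,foot_tip=67,knob_top=199)
for n in F:
  for t in T:
    for r in env.pinpoint(n,t)[:3]: print(n,t,np.round(r['uv'],1),round(r['confidence'],2),np.round(ray(F[n],r['uv'],Z[t]),1))
print(env.state())
E
```

```text
pics
top [[-0.0, -0.99, 0.15, 230.66], [-1.0, 0.01, 0.01, -0.1], [-0.02, -0.15, -0.99, 1988.54], [0.0, 0.0, 0.0, 1.0]] [[469.0, 0.0, 257.1], [0.0, 469.0, 195.2], [0.0, 0.0, 1.0]]
side [[0.96, -0.23, 0.16, 300.95], [-0.28, -0.76, 0.58, -749.06], [-0.01, -0.61, -0.79, 1139.48], [0.0, 0.0, 0.0, 1.0]] [[415.7, 0.0, 252.7], [0.0, 415.7, 189.2], [0.0, 0.0, 1.0]]
top bar_thick_center [296.7 240.7] 0.87 [ 339.4 -135.9   14. ]
top bar_thick_center [208.8 206.7] 0.76 [484.9 235.   14. ]
top bar_thick_center [254.6 136.4] 0.65 [791.7  39.6  14. ]
top bar_thin_center [183.  210.4] 0.89 [470.2 345.5   9. ]
top mate_thick_center [356.  195.9] 0.59 [ 527.1 -389.1   20. ]
top mate_thin_center [209.4 147. ] 0.8 [745.4 235.6  15. ]
top tray [343.4 195.8] 0.88 [ 530.8 -339.4    0. ]
top board [213.4 150.3] 0.64 [734.4 219.7   0. ]
top gauge [255.9 188.1] 0.63 [566.3  34.8   0. ]
top knob_top [356.1 195.7] 0.58 [ 500.9 -354.1  199. ]
top knob_top [259.9 178.9] 0.48 [568.8  15.7 199. ]
side bar_thick_center [232.3 161.9] 0.86 [499.  218.8  14. ]
side bar_thick_center [322.5 184.1] 0.75 [770.1  31.3  14. 
[... 685 characters left out ...]
e foot_tip [267.7 186.7] 0.51 [573.1  36.   67. ]
{'time_s': 1.1, 'qpos': array([-6.84099508e+01,  1.83124833e+01,  8.96398159e+01, -4.99007612e-05,
        7.20449046e+01, -1.14675501e+00]), 'qvel': array([-0.0980796 ,  0.03856611, -0.03502315, -0.02780432, -0.05963024,
       -0.04805336]), 'effort': array([-3.57837809e-03, -4.12369108e+01, -2.32234937e+01,  7.25832791e-02,
        3.78180260e-02,  5.74241028e-06]), 'ee_pos': array([ 222.22790394, -530.31573108,  404.76453359]), 'ee_rot': array([1.79997205e+02, 1.03423147e-04, 2.27368196e+01]), 'force': array([0.40435646, 0.19326705, 0.5265723 ]), 'torque': array([ 0.06759996,  0.00380094, -0.03576674]), 'gripper_width': 91.28372580256644}
```

```bash
python3 - <<'E'
import cv2,numpy as np
a=cv2.imread('pics/a_top.png');b=cv2.imread('pics/a_side.png')
cv2.imwrite('pics/a1.png',cv2.resize(a[110:280,140:400],(795,520),interpolation=cv2.INTER_CUBIC))
cv2.imwrite('pics/a2.png',cv2.resize(b[90:360,130:400],(600,600),interpolation=cv2.INTER_CUBIC))
E
```

```text
(no output)
```

View pics/a1.png

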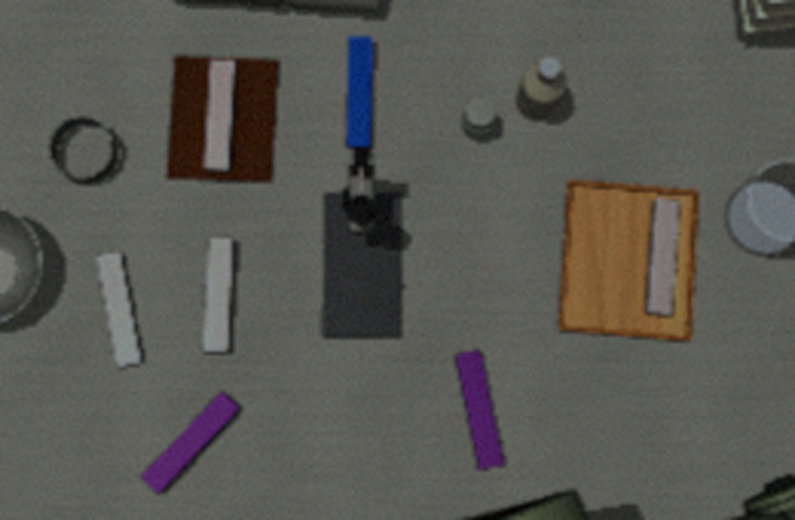

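View pics/a2.png

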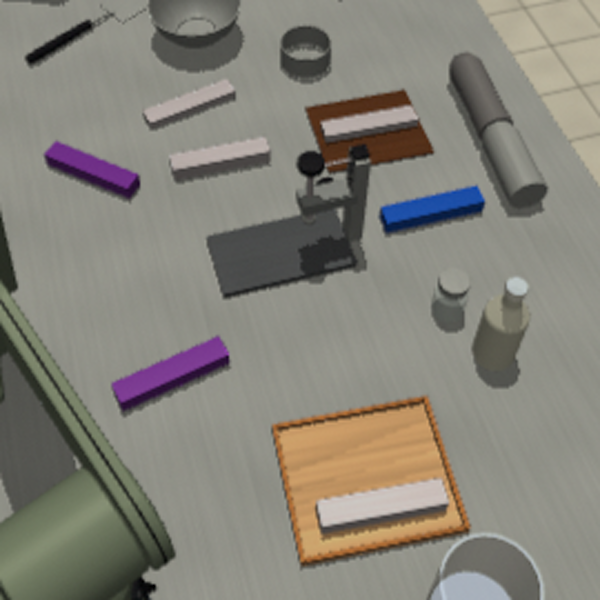

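The top view shows the silver loose bars at crop (220,295) and (120,310), a silver mate on the dark board and one in the tray at (663,255). The purple and blue bars are decoys. The side view shows the same layout, and the tray mate looks thick. I'll fit box models to measure thickness and pose.

```bash
cat > fit.py <<'E'
from look import *
from scipy.optimize import minimize
def corners(x,y,yaw,L,W,z0,z1):
    c,s=np.cos(yaw),np.sin(yaw)
    return np.array([[x+c*a*L/2-s*b*W/2,y+s*a*L/2+c*b*W/2,z] for a in(-1,1) for b in(-1,1) for z in(z0,z1)])
def soft(f,P,S=6):
    uv=np.array([proj(f,p) for p in P])
    lo=np.floor(uv.min(0)).astype(int)-6; hi=np.ceil(uv.max(0)).astype(int)+7
    w,h=hi-lo
    m=np.zeros((h*S,w*S),np.uint8)
    q=((uv-lo+.5)*S*16-8).round().astype(np.int32)
    cv2.fillConvexPoly(m,cv2.convexHull(q),255,shift=4)
    return lo,cv2.resize(m,(w,h),interpolation=cv2.INTER_AREA)/255.
def best(cam,thing,f,P0):
    """trace mask nearest to the expected point"""
    u=proj(f,P0); rs=env.trace(cam,thing)
    rs=[r for r in rs if np.hypot(*(np.array(r['uv'])-u))<25]
    return rs[0]['pixels'] if rs else None
def cost(views,P):
    c=0
    for f,m in views:
        lo,r=soft(f,P); M=np.zeros(m.shape); h,w=r.shape
        M[lo[1]:lo[1]+h,lo[0]:lo[0]+w]=r[:M.shape[0]-lo[1],:M.shape[1]-lo[0]]
        c+=np.abs(M-m).sum()/m.sum()
    return c
E
python3 - <<'E'
from fit import *
F=snap(['top','side'],'b')
B={'looseA':('bar_thick_center',485,228,1.5*0,0),'looseB':('bar_thin_center',466,350,0,0),
 'tray':('mate_thick_center',532,-388,0,6),'board':('mate_thin_center',748,233,0,6)}
for k,(t,x,y,yaw,z0) in B.items():
    v=[(F[n],best(n,t,F[n],[x,y,z0+10])) for n in F]
    for s,(f,m) in zip('ts',v):
        if m is None: print(k,s,'no mask')
    v=[q for q in v if q[1] is not None]
    print(k,[int(q[1].sum()) for q in v])
    res=[]
    for th in (14,18,23,28,32):
        o=min((minimize(lambda p:cost(v,corners(p[0],p[1],p[2]/100,160,34,z0,z0+th)),[x,y,y0],method='Nelder-Mead',options=dict(initial_simplex=[[x,y,y0],[x+12,y,y0],[x,y+12,y0],[x,y,y0+15]],xatol=.3,fatol=1e-4,maxiter=120)) for y0 in(-10,10)),key=lambda o:o.fun)
        print('  ',th,round(o.fun,3),np.round(o.x,1))
# tray & plate
for k,(t,x,y,L,W,z1) in {'tray':('tray',530,-345,212,182,16),'board':('board',745,224,180,150,6)}.items():
    v=[(F[n],best(n,t,F[n],[x,y,5])) for n in F]; v=[q for q in v if q[1] is not None]
    o=minimize(lambda p:cost(v,corners(p[0],p[1],p[2]/100,L,W,0,z1)),[x,y,0],method='Nelder-Mead',options=dict(initial_simplex=[[x,y,0],[x+12,y,0],[x,y+12,0],[x,y,10]],xatol=.3,fatol=1e-4))
    print(k,len(v),round(o.fun,3),np.round(o.x,1))
for n in F:
    for r in env.trace(n,'gauge')[:2]: print(n,r['confidence'],r['uv'],r['pixels'].sum()); np.save(f'g_{n}_{r["pixels"].sum()}.npy',r['pixels'])
E
```

```text
looseA [301, 513]
   14 0.379 [486.6 226.5  -1.1]
   18 0.325 [4.862e+02 2.258e+02 3.000e-01]
   23 0.274 [ 4.860e+02  2.257e+02 -3.000e-01]
   28 0.261 [485.7 225.3   0.6]
   32 0.311 [484.9 225.1   0.8]
looseB [284, 409]
   14 0.285 [468.9 364.7  18.5]
   18 0.271 [468.9 363.7  18.9]
   23 0.352 [468.4 362.2  20.4]
   28 0.481 [467.1 361.3  21.1]
   32 0.586 [467.6 360.8  21.6]
tray [400, 949]
   14 0.418 [ 537.  -388.   -10.7]
   18 0.364 [ 536.9 -387.9  -10.7]
   23 0.296 [ 536.6 -388.1  -10.5]
   28 0.239 [ 536.  -388.4   -9.3]
   32 0.21 [ 535.8 -389.1   -9.4]
board [327, 356]
   14 0.312 [742.4 228.2  -3.3]
   18 0.354 [741.5 226.7  -3.5]
   23 0.469 [740.  226.3  -3.7]
   28 0.592 [740.6 226.1  -3.3]
   32 0.695 [741.5 225.8  -3.2]
tray 2 0.503 [ 533.7 -344.5   -8.9]
board 2 0.938 [741.2 224.   -4.5]
top 0.73 [259.5, 196.0] 1344
side 0.98 [268.2, 196.1] 2460
side 0.36 [296.6, 146.4] 419
```

The fits are clear. The tray mate and loose bar A at (486,225.5), yaw about 0, are 28 mm thick. Loose bar B and the board mate are 18 mm. So bar A is the one to take. First move: turn the tool to yaw 0, then go toward bar A.

```bash
python3 -m handwheel '[{"gripper":100,"travel":[0,0,0],"twist":0.0992},{"gripper":100,"travel":[0,0,0],"twist":0.0992},{"gripper":100,"travel":[0,0,0],"twist":0.0992},{"gripper":100,"travel":[0,0,0],"twist":0.0992}]' 30
python3 -m handwheel '[{"gripper":100,"travel":[0.012,-0.039,0],"twist":0},{"gripper":100,"travel":[0.012,-0.039,0],"twist":0},{"gripper":100,"travel":[0.012,-0.039,0],"twist":0},{"gripper":100,"travel":[0.012,-0.039,0],"twist":0},{"gripper":100,"travel":[0.012,-0.039,0],"twist":0}]'
python3 -m handwheel '[{"gripper":100,"travel":[0.012,-0.039,0],"twist":0},{"gripper":100,"travel":[0.012,-0.039,0],"twist":0},{"gripper":100,"travel":[0.012,-0.039,0],"twist":0},{"gripper":100,"travel":[0.012,-0.039,0],"twist":0},{"gripper":100,"travel":[0.012,-0.039,0],"twist":0}]'
```

```text
time_s: 2.23
ee_pos: [222.2, -530.3, 404.7]
ee_rot: [180.0, -0.0, -0.3]
force: [-0.0, -0.2, 0.4]
gripper_width: 91.4
time_s: 2.65
ee_pos: [282.2, -333.6, 404.8]
ee_rot: [180.0, -0.0, -0.1]
force: [0.8, 0.1, 0.3]
gripper_width: 90.9
time_s: 3.07
ee_pos: [342.1, -138.5, 405.1]
ee_rot: [180.0, -0.1, -0.0]
force: [1.1, -0.6, -0.1]
gripper_width: 91.1
```

```bash
python3 - <<'E'
from look import *
s=env.state(); print(s['time_s'],s['ee_pos'],s['ee_rot'],s['qpos'],s['force'])
f=snap(['wrist'],'c')['wrist']; print(np.round(f['extrinsics'],2).tolist(),f['intrinsics'])
print(ray(f,[256,192],14), [ray(f,q,0)[:2].round() for q in([0,0],[511,0],[0,383],[511,383])])
E
```

```text
3.0667 [ 342.0816101  -138.45150465  405.0804195 ] [ 1.79973077e+02 -6.49576379e-02 -4.28541380e-02] [-2.38211321e+01 -7.06487493e-01  1.13092435e+02  1.68061508e-03
  6.75437534e+01  6.62210963e+01] [ 1.06388453 -0.55121433 -0.11136551]
[[-0.0, -0.97, -0.26, 416.57], [-1.0, 0.0, -0.0, -138.5], [0.0, 0.26, -0.97, 384.04], [0.0, 0.0, 0.0, 1.0]] [[315.63639168   0.         255.87303752]
 [  0.         315.63639168 195.21297404]
 [  0.           0.           1.        ]]
[ 320.3755815  -138.92246306   14.        ] [array([531., 137.]), array([ 531., -415.]), array([ 21., 246.]), array([  19., -522.])]
```

The wrist camera sits 74 mm out on the tool's +x side, at knob height during the insertion. I'll turn the tool half round (yaw 180) so it stays on the robot's side.

```bash
python3 -m handwheel '[{"gripper":100,"travel":[0,0,0],"twist":-0.1208},{"gripper":100,"travel":[0,0,0],"twist":-0.1208},{"gripper":100,"travel":[0,0,0],"twist":-0.1208},{"gripper":100,"travel":[0,0,0],"twist":-0.1208},{"gripper":100,"travel":[0,0,0],"twist":-0.1208}]' >/dev/null
python3 -m handwheel '[{"gripper":100,"travel":[0,0,0],"twist":-0.1208},{"gripper":100,"travel":[0,0,0],"twist":-0.1208},{"gripper":100,"travel":[0,0,0],"twist":-0.1208},{"gripper":100,"travel":[0,0,0],"twist":-0.1208},{"gripper":100,"travel":[0,0,0],"twist":-0.1208}]'  >/dev/null
python3 -m handwheel '[{"gripper":100,"travel":[0,0,0],"twist":-0.1208},{"gripper":100,"travel":[0,0,0],"twist":-0.1208},{"gripper":100,"travel":[0,0,0],"twist":-0.1208},{"gripper":100,"travel":[0,0,0],"twist":-0.1208},{"gripper":100,"travel":[0,0,0],"twist":-0.1208}]'  >/dev/null
python3 -m handwheel '[{"gripper":100,"travel":[0,0,0],"twist":-0.1208},{"gripper":100,"travel":[0,0,0],"twist":-0.1208},{"gripper":100,"travel":[0,0,0],"twist":-0.1208},{"gripper":100,"travel":[0,0,0],"twist":-0.1208},{"gripper":100,"travel":[0,0,0],"twist":-0.1208}]'  >/dev/null
python3 -m handwheel '[{"gripper":100,"travel":[0,0,0],"twist":-0.1208},{"gripper":100,"travel":[0,0,0],"twist":-0.1208},{"gripper":100,"travel":[0,0,0],"twist":-0.1208},{"gripper":100,"travel":[0,0,0],"twist":-0.1208},{"gripper":100,"travel":[0,0,0],"twist":-0.1208}]'
python3 -m handwheel '[{"gripper":100,"travel":[0,0,0],"twist":-0.1208},{"gripper":100,"travel":[-0.015,0.039,0],"twist":0},{"gripper":100,"travel":[-0.015,0.039,0],"twist":0},{"gripper":100,"travel":[-0.015,0.039,0],"twist":0},{"gripper":100,"travel":[-0.015,0.039,0],"twist":0}]'
python3 -m handwheel '[{"gripper":100,"travel":[0,0,0],"twist":0},{"gripper":100,"travel":[0,0,0],"twist":0}]'
python3 - <<'E'
from look import *
f=snap(['wrist','top','side'],'d'); w=f['wrist']
s=env.state(); print(s['time_s'],s['ee_pos'],s['ee_rot'],s['qpos'])
Z=dict(plate_spot=12,foot_tip=67,knob_top=199,gauge=0,bar_thick_center=14)
for n in f:
  for t in Z:
    for r in env.pinpoint(n,t)[:2]: print(n,t,np.round(r['uv'],1),round(r['confidence'],2),np.round(ray(f[n],r['uv'],Z[t]),1))
cv2.imwrite('pics/d1.png',cv2.resize(w['frame'][:,:,::-1],(768,576)))
E
```

```text
time_s: 5.2
ee_pos: [342.1, -140.5, 404.8]
ee_rot: [-180.0, 0.0, 173.4]
force: [-0.7, 0.3, -0.0]
gripper_width: 91.2
time_s: 5.62
ee_pos: [402.4, 16.4, 405.1]
ee_rot: [-180.0, 0.1, 179.9]
force: [1.1, -0.5, -0.0]
gripper_width: 91.1
time_s: 5.78
ee_pos: [402.6, 16.7, 404.7]
ee_rot: [-180.0, -0.0, -179.7]
force: [-0.6, -0.3, 0.4]
gripper_width: 90.7
5.9333 [401.81943346  14.25200391 404.64666003] [-1.79966607e+02 -2.56489857e-02  1.79888786e+02] [ 4.04318526e-01  2.51359840e+00  1.09858524e+02 -3.58538121e-02
  6.76538299e+01 -8.94708355e+01]
wrist plate_spot [263.6 257.7] 0.9 [514.   26.8  12. ]
wrist plate_spot [264.3 323.3] 0.63 [612.9  28.9  12. ]
wrist foot_tip [266.9 323.8] 0.48 [571.4  30.1  67. ]
wrist gauge [262.5 294.4] 0.8 [575.6  26.3   0. ]
wrist bar_thick_center [422.1 241.4] 0.86 [489.5 227.   14. ]
wrist bar_thick_center [482.9  67. ] 0.77 [283.6 263.7  14. ]
top plate_spot [259.4 203. ] 0.66 [499.9  19.9  12. ]
top plate_spot [168.8 159.7] 0.58 [691.  411.2  12. ]
top foot_tip [178.2 211.6] 0.56 [458.3 355.1  67. ]
top knob_top [256.4 180.8] 0.5 [561.4  29.3 199. ]
top gauge [258.8 188.7] 0.58 [563.6  22.3   0. ]
top gauge [211.4 204.3] 0.3 [497.  225.6   0. ]
top bar_thick_center [201.7 253.6] 0.89 [287.1 262.3  14. ]
top bar_thick_center [257.  137.2] 0.69 [788.   29.2  14. ]
side plate_spot [253.6 202.1] 0.87 [522.4  27.9  12. ]
side foot_tip [267.7 186.6] 0.71 [573.2  36.4  67. ]
side knob_top [266.  159.7] 0.65 [565.9  38.8 199. ]
side bar_thick_center [170.4 164.6] 0.88 [283.6 270.5  14. ]
side bar_thick_center [323.5 186.1] 0.66 [770.1  22.2  14. ]
```

View pics/d1.png

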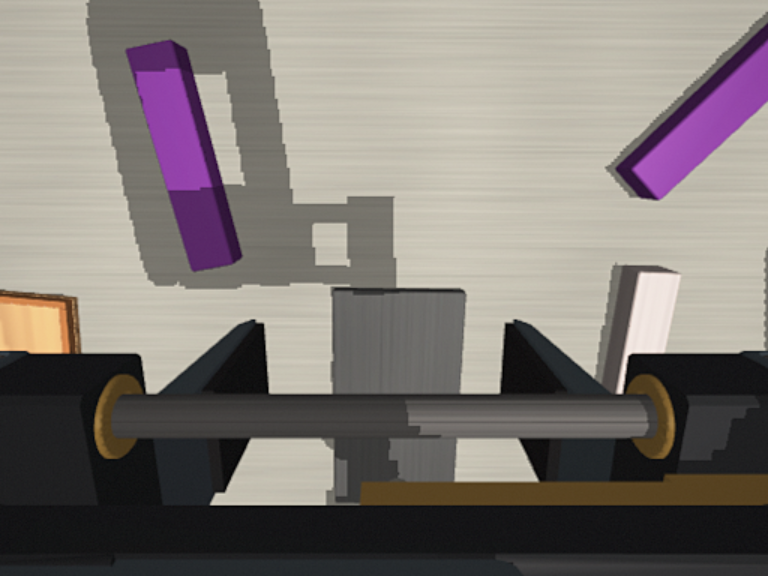

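The wrist view (image up is toward the robot) shows the plate's near edge from (333,290) to (465,290). Its sides run to about (333,500) and (455,500). Bar A's near end is at (637–680, 270). I'll compute the gauge pose from the plate edges.

```bash
python3 - <<'E'
from fit import *
w=cv2.imread('pics/d_wrist.png'); np.set_printoptions(suppress=True,precision=1)
f=env.grab_frame('wrist')
for q in [(333,290),(465,290),(333,390),(460.5,390),(637,266),(680,272),(664,340)]:
    print(q,ray(f,[q[0]/1.5-.17,q[1]/1.5-.17],12 if q[0]<500 else 28))
g=cv2.cvtColor(w,cv2.COLOR_BGR2GRAY).astype(float)
# subpixel edges of plate: rows and columns by max gradient
def edge(line,lo,hi):
    d=np.abs(np.convolve(line,[1,1,0,-1,-1],'same'))[lo:hi]; i=d.argmax(); k=np.arange(max(0,i-2),min(len(d),i+3)); return lo+(k*d[k]).sum()/d[k].sum()
L=[ray(f,[edge(g[r],212,232),r],12) for r in range(200,258,4)]
R=[ray(f,[edge(g[r],300,318),r],12) for r in range(200,258,4)]
for n,A in(('L',L),('R',R)):
    A=np.array(A); p=np.polyfit(A[:,0],A[:,1],1); print(n,'slope',round(p[0],4),'y at 510',np.polyval(p,510), 'resid',np.std(A[:,1]-np.polyval(p,A[:,0])))
N=np.array([ray(f,[c,edge(g[:,c],186,202)],12) for c in range(228,302,6)]); print('near',np.median(N[:,0]),np.polyfit(N[:,1],N[:,0],1))
# triangulate knob/foot from side+top traced gauge: try gauge box poses against plate
t=f
F={n:env.grab_frame(n) for n in('top','side')}
a=F['top']['frame']; 
for x in (565,575,585): print(x,[proj(F[n],[x,27,199]).round(1) for n in F],[proj(F[n],[x-145,27+s,12]).round(1) for n in F for s in(-55,55)])
E
```

```text
(333, 290) [427.4 -26.5  12. ]
(465, 290) [427.5  80.7  12. ]
(333, 390) [516.7 -29.2  12. ]
(460.5, 390) [516.8  80.8  12. ]
(637, 266) [404.3 208.9  28. ]
(680, 272) [409.  242.7  28. ]
(664, 340) [464.8 239.   28. ]
L slope -0.0357 y at 510 -30.530598128545513 resid 0.4382643600949137
R slope -0.0172 y at 510 80.42993815438238 resid 0.15109644010141987
near 425.70183981464766 [  0.  425.2]
565 [array([257. , 179.9]), array([266.9, 162.6])] [array([270.8, 221.7]), array([244.8, 221.8]), array([228. , 223.1]), array([219.9, 196.7])]
575 [array([257. , 177.4]), array([270.1, 161.9])] [array([270.8, 219.3]), array([244.8, 219.5]), array([231. , 222.3]), array([222.8, 196. ])]
585 [array([257. , 174.8]), array([273.3, 161.1])] [array([270.8, 217. ]), array([244.8, 217.1]), array([234. , 221.6]), array([225.7, 195.3])]
```

```bash
python3 -m handwheel '[{"gripper":100,"travel":[-0.009,0.035,0.010],"twist":0},{"gripper":100,"travel":[-0.009,0.035,0.010],"twist":0},{"gripper":100,"travel":[-0.009,0.035,0.010],"twist":0},{"gripper":100,"travel":[-0.009,0.035,0.010],"twist":0},{"gripper":100,"travel":[-0.009,0.035,0.010],"twist":0}]'
python3 -m handwheel '[{"gripper":100,"travel":[-0.009,0.035,0.010],"twist":0},{"gripper":100,"travel":[0,0,0.01],"twist":0},{"gripper":100,"travel":[0,0,0],"twist":0},{"gripper":100,"travel":[0,0,0],"twist":0}]'
python3 - <<'E'
from fit import *
np.set_printoptions(suppress=True,precision=1)
f=snap(['wrist'],'e')['wrist']; s=env.state(); print(s['ee_pos'],s['ee_rot'],s['force'])
r=env.pinpoint('wrist','bar_thick_center')[:2]; print([(q['uv'],q['confidence'],ray(f,q['uv'],14)) for q in r])
r=env.trace('wrist','bar_thick_center')[:1]
if r:
    m=r[0]['pixels']; ys,xs=np.nonzero(m); print(r[0]['confidence'],xs.min(),xs.max(),ys.min(),ys.max())
    im=f['frame'][:,:,::-1].copy(); c,_=cv2.findContours(m.astype(np.uint8),0,2); cv2.drawContours(im,c,-1,(0,255,0),1)
    for yaw in(-.06,0): 
        P=corners(486,224,yaw,160,34,0,28)
        for p in P[1::2]: cv2.circle(im,tuple(int(v) for v in proj(f,p)),2,(0,0,255) if yaw else (255,0,0),-1)
    cv2.imwrite('pics/e1.png',cv2.resize(im,(768,576)))
E
```

```text
time_s: 7.25
ee_pos: [447.5, 191.9, 354.3]
ee_rot: [-180.0, 0.0, 180.0]
force: [0.8, -0.8, 0.4]
gripper_width: 91.4
time_s: 7.58
ee_pos: [456.0, 224.9, 334.1]
ee_rot: [-179.9, -0.1, 180.0]
force: [-0.2, -0.4, 0.2]
gripper_width: 90.9
[456.1 224.5 334.8] [-180.    -0.   179.9] [0.6 0.6 0.4]
[([259.3, 219.2], 0.82, array([488.1, 227.7,  14. ]))]
0.71 240 280 138 296
```

View pics/e1.png

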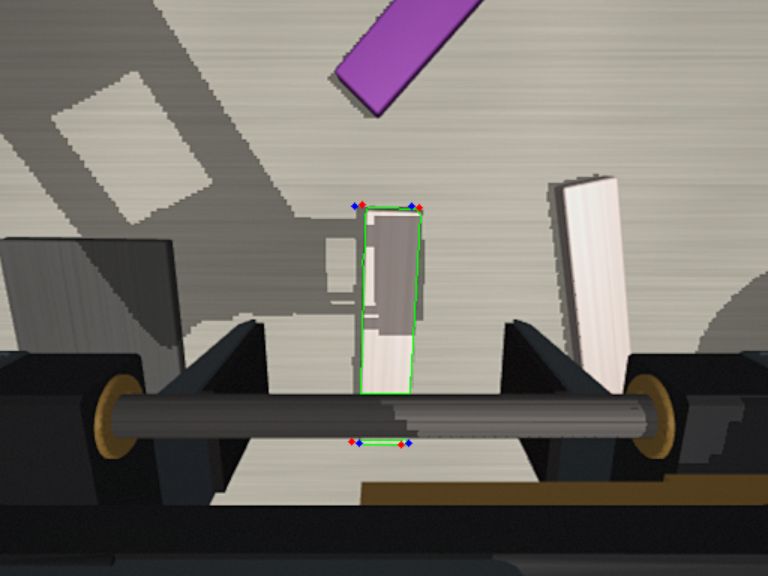

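The bar lies between the fingers. Its near top edge is at (367–421, 209) and its far edge at (360–409, 441), both close to my model points.

```bash
python3 - <<'E'
from fit import *
f=env.grab_frame('wrist')
P=[ray(f,[u/1.5-.17,v/1.5-.17],28) for u,v in((367,209),(421,211),(361,390),(410,390),(360,443),(409,443))]
print(np.round(P,1)); P=np.array(P)
n=P[:2].mean(0);m=P[2:4].mean(0);fa=P[4:].mean(0); print(n,m,fa,np.arctan2(*(fa-n)[1::-1]),np.arctan2(*(m-n)[1::-1]))
E
```

```text
[[408.9 214.   28. ]
 [410.1 246.3  28. ]
 [527.9 208.5  28. ]
 [527.9 241.1  28. ]
 [567.9 207.2  28. ]
 [568.  240.9  28. ]]
[409.48165487 230.11434577  28.        ] [527.88879055 224.832454    28.        ] [567.9486692  224.08160856  28.        ] -0.03805098114810853 -0.04457833137831228
```

```bash
python3 -m handwheel '[{"gripper":100,"travel":[-0.0025,0.0035,0.03],"twist":0.04},{"gripper":100,"travel":[0,0,0.035],"twist":0},{"gripper":100,"travel":[0,0,0.035],"twist":0},{"gripper":100,"travel":[0,0,0.025],"twist":0},{"gripper":100,"travel":[0,0,0.014],"twist":0}]' 45
python3 -m handwheel '[{"gripper":100,"travel":[0,0,0],"twist":0},{"gripper":0,"travel":[0,0,0],"twist":0},{"gripper":0,"travel":[0,0,0],"twist":0},{"gripper":0,"travel":[0,0,0],"twist":0},{"gripper":0,"travel":[0,0,0],"twist":0}]' 45
python3 -m handwheel '[{"gripper":0,"travel":[0,0,0],"twist":0},{"gripper":0,"travel":[0,0,0],"twist":0},{"gripper":0,"travel":[0,0,0],"twist":0},{"gripper":0,"travel":[0,0,0],"twist":0},{"gripper":0,"travel":[0,0,0],"twist":0}]' 45
```

```text
time_s: 8.2
ee_pos: [458.1, 227.3, 193.7]
ee_rot: [-179.9, -0.2, 177.6]
force: [-0.8, -0.2, -0.4]
gripper_width: 91.2
time_s: 8.62
ee_pos: [459.3, 228.7, 197.2]
ee_rot: [179.9, 0.2, 177.6]
force: [-0.4, 0.3, -0.4]
gripper_width: 67.3
time_s: 9.03
ee_pos: [458.8, 228.6, 195.7]
ee_rot: [-180.0, -0.0, 177.7]
force: [-0.5, -3.7, 1.6]
gripper_width: 33.9
```

The bar is gripped, with an opening of 33.9 mm. Next I lift it, cross to the robot's side of the gauge, and check.

```bash
python3 -m handwheel '[{"gripper":0,"travel":[0,0,-0.01],"twist":0},{"gripper":0,"travel":[0,0,-0.025],"twist":0},{"gripper":0,"travel":[0,0,-0.025],"twist":0},{"gripper":0,"travel":[0.0025,-0.017,0],"twist":0},{"gripper":0,"travel":[0.0045,-0.032,0],"twist":0}]'
python3 -m handwheel '[{"gripper":0,"travel":[0.0045,-0.032,0],"twist":0},{"gripper":0,"travel":[0.0045,-0.032,0],"twist":0},{"gripper":0,"travel":[0.0045,-0.032,0],"twist":0},{"gripper":0,"travel":[0.0045,-0.032,0],"twist":0},{"gripper":0,"travel":[0.0035,-0.026,0],"twist":0}]'
python3 -m handwheel '[{"gripper":0,"travel":[0,0,0],"twist":0},{"gripper":0,"travel":[0,0,0.015],"twist":0},{"gripper":0,"travel":[0,0,0.015],"twist":0},{"gripper":0,"travel":[0,0,0],"twist":0},{"gripper":0,"travel":[0,0,0],"twist":0}]'
python3 - <<'E'
from fit import *
F=snap(['wrist','side'],'f'); s=env.state(); print(s['time_s'],s['ee_pos'],s['ee_rot'],s['force'],s['gripper_width'])
w=F['wrist']['frame'][:,:,::-1]; si=F['side']['frame'][:,:,::-1][110:260,170:330]
im=np.hstack([cv2.resize(w,(400,300)),cv2.resize(si,(400,375))[:300] if 0 else cv2.resize(si[20:140],(400,300))])
cv2.imwrite('pics/f1.png',im)
E
```

```text
time_s: 9.45
ee_pos: [451.1, 181.6, 257.7]
ee_rot: [179.8, 0.3, 177.8]
force: [0.7, -0.1, -4.6]
gripper_width: 33.8
time_s: 9.87
ee_pos: [420.8, 25.3, 255.8]
ee_rot: [-180.0, -0.1, 177.7]
force: [0.2, -0.0, -5.4]
gripper_width: 33.7
time_s: 10.28
ee_pos: [421.7, 27.1, 225.5]
ee_rot: [-180.0, -0.1, 177.7]
force: [0.0, 0.5, -4.1]
gripper_width: 33.8
10.3833 [422.40389817  27.21260125 226.31238431] [1.79998706e+02 4.50568642e-02 1.77686325e+02] [-0.01951409  1.10913046 -3.97175929] 33.56103937655217
```

View pics/f1.png

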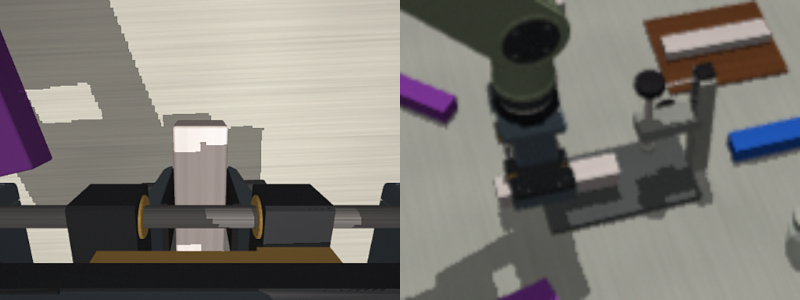

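The bar is held level, with its far end short of the knob. The knob appears at about (270,163) in the side picture, which agrees with a gauge origin near (572,23). Next I lower it and slide it in level.

```bash
python3 -m handwheel '[{"gripper":0,"travel":[0,0,0.008],"twist":0},{"gripper":0,"travel":[0,0,0.007],"twist":0},{"gripper":0,"travel":[-0.01,0.0002,0],"twist":0},{"gripper":0,"travel":[-0.015,0.0003,0],"twist":0},{"gripper":0,"travel":[-0.015,0.0003,0],"twist":0}]'
python3 -m handwheel '[{"gripper":0,"travel":[-0.012,0.0003,0],"twist":0},{"gripper":0,"travel":[-0.008,0.0003,0],"twist":0},{"gripper":0,"travel":[0,0,0],"twist":0},{"gripper":0,"travel":[0,0,0],"twist":0},{"gripper":0,"travel":[0,0,0.001],"twist":0}]'
python3 -c "
from fit import *
s=env.state(); print(s['ee_pos'],s['force'])"
```

```text
time_s: 10.8
ee_pos: [463.0, 26.2, 210.6]
ee_rot: [-180.0, 0.0, 177.7]
force: [0.2, -0.4, -3.8]
gripper_width: 34.0
time_s: 11.22
ee_pos: [481.4, 25.9, 209.5]
ee_rot: [-180.0, -0.1, 177.7]
force: [0.2, -0.9, -4.4]
gripper_width: 33.7
[481.36626416  25.91413734 209.48491115] [ 0.17135716 -0.93541868 -4.40202567]
```

```bash
python3 -m handwheel '[{"gripper":0,"travel":[0,0,0.001],"twist":0},{"gripper":0,"travel":[0,0,0],"twist":0},{"gripper":0,"travel":[0,0,0],"twist":0}]'
python3 -m handwheel '[{"gripper":0,"travel":[0,0,0.001],"twist":0},{"gripper":0,"travel":[0,0,0],"twist":0},{"gripper":0,"travel":[0,0,0],"twist":0}]'
```

```text
time_s: 11.47
ee_pos: [481.6, 25.9, 208.7]
ee_rot: [-180.0, -0.0, 177.7]
force: [0.4, 0.6, -3.5]
gripper_width: 33.8
time_s: 11.72
ee_pos: [482.0, 25.9, 207.8]
ee_rot: [-180.0, 0.0, 177.7]
force: [-0.2, 0.2, -3.3]
gripper_width: 33.9
```

```bash
python3 -m handwheel '[{"gripper":0,"travel":[0,0,0.001],"twist":0},{"gripper":0,"travel":[0,0,0],"twist":0},{"gripper":0,"travel":[0,0,0],"twist":0}]'
python3 -m handwheel '[{"gripper":0,"travel":[0,0,0.0005],"twist":0},{"gripper":0,"travel":[0,0,0],"twist":0},{"gripper":0,"travel":[0,0,0],"twist":0}]'
```

```text
time_s: 11.97
ee_pos: [482.0, 25.9, 207.7]
ee_rot: [-180.0, 0.0, 177.7]
force: [-2.8, -0.5, 5.1]
gripper_width: 33.7
time_s: 12.22
ee_pos: [482.0, 25.9, 207.8]
ee_rot: [-180.0, 0.0, 177.7]
force: [-3.2, 0.1, 10.4]
gripper_width: 33.6
```

Contact made. I release, rise, and look.

```bash
python3 -m handwheel '[{"gripper":80,"travel":[0,0,0],"twist":0},{"gripper":80,"travel":[0,0,0],"twist":0},{"gripper":80,"travel":[0,0,0],"twist":0},{"gripper":80,"travel":[0,0,0],"twist":0},{"gripper":80,"travel":[0,0,0],"twist":0}]'
python3 -m handwheel '[{"gripper":80,"travel":[0,0,-0.005],"twist":0},{"gripper":80,"travel":[0.008,0,-0.03],"twist":0},{"gripper":80,"travel":[0.02,0,-0.035],"twist":0},{"gripper":80,"travel":[0.02,0,-0.035],"twist":0},{"gripper":0,"travel":[0.01,0,-0.035],"twist":0}]'
python3 -m handwheel '[{"gripper":0,"travel":[0,0,-0.035],"twist":0},{"gripper":0,"travel":[0,0,-0.035],"twist":0},{"gripper":0,"travel":[0,0,-0.01],"twist":0},{"gripper":0,"travel":[0,0,0],"twist":0},{"gripper":0,"travel":[0,0,0],"twist":0}]'
python3 - <<'E'
from fit import *
F=snap(['wrist','side','top'],'g'); s=env.state(); print(s['time_s'],s['ee_pos'],s['ee_rot'],s['force'],s['gripper_width'])
Z=dict(foot_tip=67,knob_top=199,bar_thick_center=26)
for n in F:
  for t in Z:
    for r in env.pinpoint(n,t)[:2]: print(n,t,np.round(r['uv'],1),round(r['confidence'],2),np.round(ray(F[n],r['uv'],Z[t]),1))
w=F['wrist']['frame'][:,:,::-1]; si=F['side']['frame'][:,:,::-1]
a=np.vstack([cv2.resize(si[130:250,190:350],(400,300)),cv2.resize(F['top']['frame'][:,:,::-1][150:240,200:320],(400,300))])
cv2.imwrite('pics/g1.png',np.hstack([np.vstack([cv2.resize(w,(400,300)),np.zeros((300,400,3),np.uint8)]),a]))
E
```

```text
time_s: 12.63
ee_pos: [482.2, 25.9, 206.2]
ee_rot: [-180.0, 0.0, 177.7]
force: [1.3, 0.4, 0.0]
gripper_width: 64.2
time_s: 13.05
ee_pos: [421.9, 28.3, 347.4]
ee_rot: [-180.0, -0.2, 177.7]
force: [0.4, -0.5, -0.4]
gripper_width: 68.7
time_s: 13.47
ee_pos: [423.8, 28.3, 426.4]
ee_rot: [-180.0, 0.0, 177.7]
force: [0.6, 0.1, -1.1]
gripper_width: 36.0
13.6167 [423.77779938  28.27032186 424.56111879] [-179.97614626   -0.21099988  177.6633174 ] [ 0.17578483 -0.62653149 -0.04684321] 23.391447806603708
wrist foot_tip [263.  296.8] 0.44 [571.6  30.8  67. ]
wrist knob_top [261. 237.] 0.63 [437.   31.2 199. ]
wrist bar_thick_center [117.8  96.3] 0.83 [ 330.  -126.6   26. ]
wrist bar_thick_center [455.4  43.9] 0.81 [290.5 253.3  26. ]
side foot_tip [269.1 187.3] 0.65 [576.7  32.3  67. ]
side knob_top [294.6 145.5] 0.58 [668.1  69.  199. ]
side bar_thick_center [167.9 160.2] 0.83 [278.7 282.8  26. ]
side bar_thick_center [255.  199.4] 0.72 [527.2  27.5  26. ]
top foot_tip [295.7 148.8] 0.5 [ 721.6 -134.1   67. ]
top knob_top [260.  180.4] 0.6 [562.9  15.3 199. ]
top knob_top [177.3 214. ] 0.27 [433.4 334.  199. ]
top bar_thick_center [202.5 256.7] 0.78 [273.9 257.2  26. ]
top bar_thick_center [297.  240.6] 0.6 [ 339.2 -136.3   26. ]
```

View pics/g1.png

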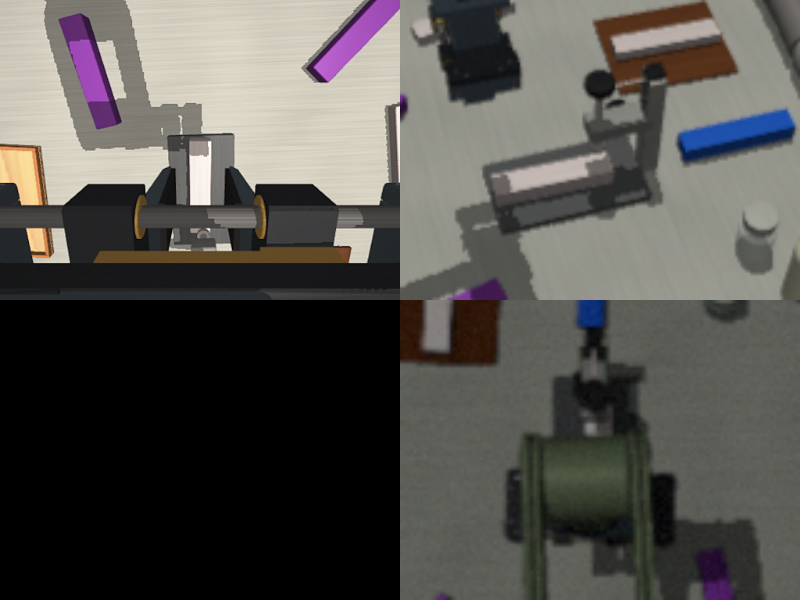

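The bar lies flat on the plate, centred across it, with its end under the foot. From the plate, foot and knob views I put the knob at about (573,25), top at z≈199. Fingers shut, I go over it.

```bash
python3 -m handwheel '[{"gripper":0,"travel":[-0.02,0.0005,0],"twist":0},{"gripper":0,"travel":[-0.037,0.0007,0],"twist":0},{"gripper":0,"travel":[-0.037,0.0007,0],"twist":0},{"gripper":0,"travel":[-0.035,0.0005,0],"twist":0},{"gripper":0,"travel":[-0.02,0.0003,0.01],"twist":0}]'
python3 -m handwheel '[{"gripper":0,"travel":[0,0,0.010],"twist":0},{"gripper":0,"travel":[0,0,0.006],"twist":0},{"gripper":0,"travel":[0,0,0],"twist":0},{"gripper":0,"travel":[0,0,0],"twist":0}]'
python3 - <<'E'
from fit import *
F=snap(['side','top'],'h'); s=env.state(); print(s['time_s'],s['ee_pos'],s['ee_rot'],s['force'],s['gripper_width'])
cv2.imwrite('pics/h1.png',cv2.resize(F['side']['frame'][:,:,::-1][120:230,200:320],(600,550),interpolation=cv2.INTER_CUBIC))
E
```

```text
time_s: 14.48
ee_pos: [576.6, 24.8, 417.4]
ee_rot: [180.0, 0.3, 177.7]
force: [0.2, 0.2, 1.1]
gripper_width: 0.3
time_s: 14.82
ee_pos: [572.1, 25.0, 400.0]
ee_rot: [-180.0, -0.1, 177.7]
force: [-0.6, 0.7, 0.6]
gripper_width: 0.5
14.9167 [572.31107013  24.97610265 401.13917769] [-1.79998895e+02  5.91212819e-02  1.77670681e+02] [-0.52219878  0.73757092  0.46923855] 0.6311741884060886
```

View pics/h1.png

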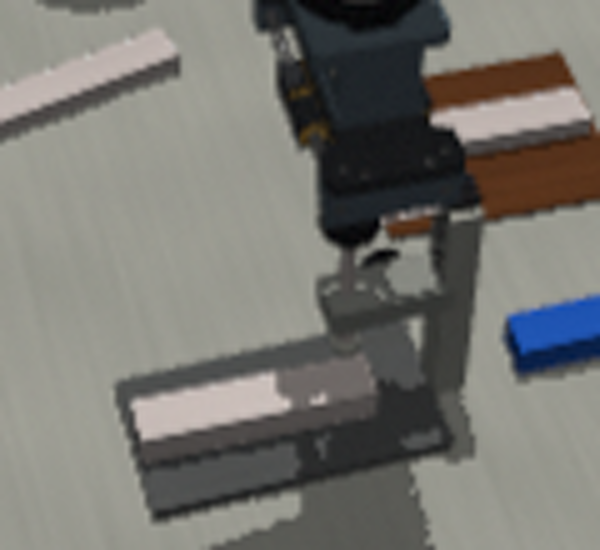

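```bash
python3 - <<'E'
from fit import *
F={n:env.grab_frame(n) for n in('side','top')}
for P in ([572,25,210],[553,25,199],[592,25,199],[573,25,199],[573,25,180],[573,25,67],[534,25,289],[610,25,289],[572,25,289],[572,25,401]):
    print(P,((proj(F['side'],P)-[200,120])*5).round(), proj(F['top'],P).round(1))
E
```

```text
[572, 25, 210] [347. 201.] [257.5 177.6]
[553, 25, 199] [316. 220.] [257.5 182.9]
[592, 25, 199] [378. 206.] [257.5 173.1]
[573, 25, 199] [348. 213.] [257.5 177.9]
[573, 25, 180] [348. 233.] [257.6 178.8]
[573, 25, 67] [343. 346.] [258.  183.8]
[534, 25, 289] [286. 122.] [257.2 183.7]
[610, 25, 289] [414.  94.] [257.1 163.5]
[572, 25, 289] [350. 108.] [257.1 173.5]
[572, 25, 401] [356. -42.] [256.6 167.2]
```

The predicted foot (343,346) and knob (348,213–233) coincide with the picture, so I'm over the knob. Next I press.

```bash
python3 -m handwheel '[{"gripper":0,"travel":[0,0,0.005],"twist":0},{"gripper":0,"travel":[0,0,0.004],"twist":0},{"gripper":0,"travel":[0,0,0.003],"twist":0},{"gripper":0,"travel":[0,0,0.002],"twist":0},{"gripper":0,"travel":[0,0,0],"twist":0}]'
python3 -m handwheel '[{"gripper":0,"travel":[0,0,0.004],"twist":0},{"gripper":0,"travel":[0,0,0.004],"twist":0},{"gripper":0,"travel":[0,0,0.004],"twist":0},{"gripper":0,"travel":[0,0,0],"twist":0},{"gripper":0,"travel":[0,0,0],"twist":0}]'
```

```text
time_s: 15.43
ee_pos: [573.0, 24.9, 386.0]
ee_rot: [-180.0, -0.0, 177.7]
force: [-0.8, 0.6, 3.7]
gripper_width: 0.6
time_s: 15.85
ee_pos: [573.2, 24.9, 374.0]
ee_rot: [-180.0, -0.0, 177.7]
force: [-0.6, 0.1, 3.0]
gripper_width: 0.4
```

```bash
python3 -m handwheel '[{"gripper":0,"travel":[0,0,0.004],"twist":0},{"gripper":0,"travel":[0,0,0.003],"twist":0},{"gripper":0,"travel":[0,0,0.001],"twist":0},{"gripper":0,"travel":[0,0,0],"twist":0},{"gripper":0,"travel":[0,0,0],"twist":0}]'
python3 -m handwheel '[{"gripper":0,"travel":[0,0,0.001],"twist":0},{"gripper":0,"travel":[0,0,0],"twist":0},{"gripper":0,"travel":[0,0,0],"twist":0}]'
python3 -m handwheel '[{"gripper":0,"travel":[0,0,0.001],"twist":0},{"gripper":0,"travel":[0,0,0],"twist":0},{"gripper":0,"travel":[0,0,0],"twist":0}]'
```

```text
time_s: 16.27
ee_pos: [573.2, 24.9, 366.3]
ee_rot: [-180.0, 0.0, 177.7]
force: [-0.9, -0.2, 4.7]
gripper_width: 0.2
time_s: 16.52
ee_pos: [573.1, 24.9, 365.3]
ee_rot: [-180.0, 0.0, 177.7]
force: [-0.9, 0.8, 4.5]
gripper_width: 0.4
time_s: 16.77
ee_pos: [573.2, 24.9, 364.2]
ee_rot: [-180.0, 0.0, 177.7]
force: [-1.0, 0.4, 4.3]
gripper_width: 0.5
```

```bash
python3 -m handwheel '[{"gripper":0,"travel":[0,0,0.0007],"twist":0},{"gripper":0,"travel":[0,0,0],"twist":0},{"gripper":0,"travel":[0,0,0],"twist":0}]'
python3 -m handwheel '[{"gripper":0,"travel":[0,0,0.0005],"twist":0},{"gripper":0,"travel":[0,0,0],"twist":0},{"gripper":0,"travel":[0,0,0],"twist":0}]'
```

```text
time_s: 17.02
ee_pos: [573.2, 24.9, 363.5]
ee_rot: [-180.0, 0.0, 177.7]
force: [-0.5, 0.7, 4.5]
gripper_width: 0.6
time_s: 17.27
ee_pos: [573.2, 24.9, 363.1]
ee_rot: [-180.0, 0.0, 177.7]
force: [-1.8, 0.4, 4.9]
gripper_width: 0.6
```

```bash
python3 -m handwheel '[{"gripper":0,"travel":[0,0,0.0005],"twist":0},{"gripper":0,"travel":[0,0,0],"twist":0},{"gripper":0,"travel":[0,0,0],"twist":0}]'
python3 -m handwheel '[{"gripper":0,"travel":[0,0,0.0005],"twist":0},{"gripper":0,"travel":[0,0,0],"twist":0},{"gripper":0,"travel":[0,0,0],"twist":0}]'
```

```text
time_s: 17.52
ee_pos: [573.1, 24.9, 363.1]
ee_rot: [-180.0, 0.0, 177.7]
force: [-1.7, -0.4, 7.4]
gripper_width: 0.5
time_s: 17.77
ee_pos: [573.1, 24.9, 363.1]
ee_rot: [-180.0, 0.1, 177.7]
force: [-2.4, -0.1, 8.9]
gripper_width: 0.8
```

The TCP has stopped at 363.1 (27 mm travel, reading 28 mm) and the force is rising to 9 N, so the foot is on the bar. I hold, then rise.

```bash
python3 -m handwheel '[{"gripper":0,"travel":[0,0,0],"twist":0},{"gripper":0,"travel":[0,0,0],"twist":0},{"gripper":0,"travel":[0,0,0],"twist":0},{"gripper":0,"travel":[0,0,0],"twist":0},{"gripper":0,"travel":[0,0,0],"twist":0}]'
python3 -m handwheel '[{"gripper":0,"travel":[0,0,0],"twist":0},{"gripper":0,"travel":[0,0,0],"twist":0},{"gripper":0,"travel":[0,0,0],"twist":0},{"gripper":0,"travel":[0,0,0],"twist":0},{"gripper":0,"travel":[0,0,0],"twist":0}]'
python3 -m handwheel '[{"gripper":0,"travel":[0,0,0],"twist":0},{"gripper":0,"travel":[0,0,0],"twist":0},{"gripper":0,"travel":[0,0,0],"twist":0},{"gripper":0,"travel":[0,0,-0.004],"twist":0},{"gripper":0,"travel":[0,0,-0.006],"twist":0}]'
python3 -m handwheel '[{"gripper":0,"travel":[0,0,-0.01],"twist":0},{"gripper":0,"travel":[0,0,-0.01],"twist":0},{"gripper":0,"travel":[0,0,-0.015],"twist":0},{"gripper":0,"travel":[0,0,-0.02],"twist":0},{"gripper":0,"travel":[0,0,0],"twist":0}]'
python3 -m handwheel '[{"gripper":80,"travel":[0.02,-0.0005,0],"twist":0},{"gripper":80,"travel":[0.035,-0.0005,0],"twist":0},{"gripper":80,"travel":[0.035,-0.0005,0],"twist":0},{"gripper":80,"travel":[0.030,-0.0005,0],"twist":0},{"gripper":80,"travel":[0.015,-0.0005,0],"twist":0}]'
python3 -m handwheel '[{"gripper":80,"travel":[0,0,0],"twist":0},{"gripper":80,"travel":[0,0,0],"twist":0},{"gripper":80,"travel":[0,0,0],"twist":0},{"gripper":80,"travel":[0,0,0],"twist":0}]'
python3 - <<'E'
from fit import *
F=snap(['wrist','side'],'i'); s=env.state(); print(s['time_s'],s['ee_pos'],s['ee_rot'],s['force'],s['gripper_width'])
w=F['wrist']['frame'][:,:,::-1]; si=F['side']['frame'][:,:,::-1]
cv2.imwrite('pics/i1.png',np.hstack([cv2.resize(w[100:,120:400],(400,400)),cv2.resize(si[130:250,200:320],(400,400))]))
E
```

```text
time_s: 18.18
ee_pos: [573.1, 24.9, 363.1]
ee_rot: [-180.0, 0.1, 177.7]
force: [-2.1, -0.1, 9.7]
gripper_width: 0.1
time_s: 18.6
ee_pos: [573.0, 24.9, 363.1]
ee_rot: [180.0, 0.1, 177.7]
force: [-1.5, 1.0, 10.1]
gripper_width: 0.6
time_s: 19.02
ee_pos: [573.2, 24.9, 371.9]
ee_rot: [-180.0, -0.0, 177.7]
force: [-0.2, 0.4, 3.2]
gripper_width: 0.4
time_s: 19.43
ee_pos: [573.6, 24.9, 430.8]
ee_rot: [180.0, 0.4, 177.7]
force: [0.7, -0.8, 0.4]
gripper_width: 0.1
time_s: 19.85
ee_pos: [434.6, 27.9, 426.2]
ee_rot: [-180.0, -0.2, 177.7]
force: [-0.2, -0.7, -1.4]
gripper_width: 31.0
time_s: 20.18
ee_pos: [439.2, 27.9, 426.8]
ee_rot: [-180.0, 0.0, 177.7]
force: [0.3, -0.5, 0.4]
gripper_width: 57.5
20.2833 [439.10204478  27.89921838 426.69778418] [-1.79991086e+02 -2.24546637e-02  1.77656917e+02] [ 0.06523533 -0.15357927  0.10792854] 65.92057202735371
```

View pics/i1.png

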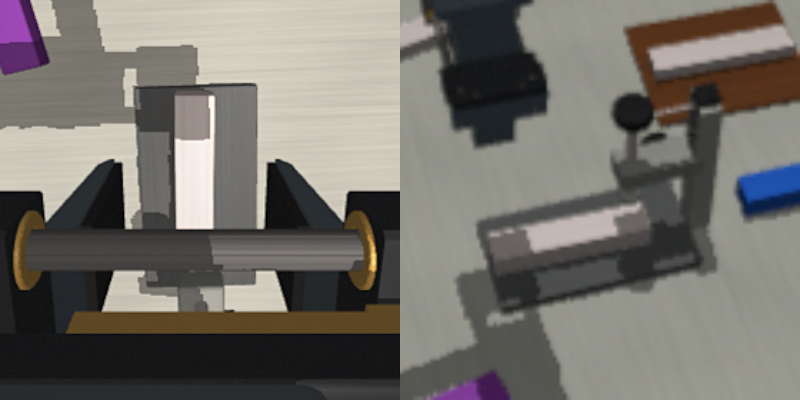

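The foot is up again (knob at its first height) and the bar is unmoved. I regrasp at the same pose.

```bash
python3 -m handwheel '[{"gripper":80,"travel":[-0.022,-0.0002,0.02],"twist":0},{"gripper":80,"travel":[-0.021,-0.0002,0.038],"twist":0},{"gripper":80,"travel":[0,0,0.038],"twist":0},{"gripper":80,"travel":[0,0,0.038],"twist":0},{"gripper":80,"travel":[0,0,0.036],"twist":0}]'
python3 -m handwheel '[{"gripper":80,"travel":[0,0,0.025],"twist":0},{"gripper":80,"travel":[0,0,0.015],"twist":0},{"gripper":80,"travel":[0,0,0.008],"twist":0},{"gripper":80,"travel":[0,0,0],"twist":0},{"gripper":80,"travel":[0,0,0],"twist":0}]'
```

```text
time_s: 20.7
ee_pos: [480.8, 25.8, 256.4]
ee_rot: [-180.0, -0.0, 177.7]
force: [-0.2, -0.5, -0.0]
gripper_width: 73.1
time_s: 21.12
ee_pos: [480.9, 25.8, 210.7]
ee_rot: [-180.0, 0.0, 177.7]
force: [0.3, -0.8, -0.4]
gripper_width: 72.6
```

```bash
python3 -m handwheel '[{"gripper":80,"travel":[0,0,0.0015],"twist":0},{"gripper":0,"travel":[0,0,0],"twist":0},{"gripper":0,"travel":[0,0,0],"twist":0},{"gripper":0,"travel":[0,0,0],"twist":0},{"gripper":0,"travel":[0,0,0],"twist":0}]' 45
python3 -m handwheel '[{"gripper":0,"travel":[0,0,0],"twist":0},{"gripper":0,"travel":[0,0,0],"twist":0},{"gripper":0,"travel":[0,0,0],"twist":0},{"gripper":0,"travel":[0,0,0],"twist":0},{"gripper":0,"travel":[0,0,-0.0015],"twist":0}]'
python3 -m handwheel '[{"gripper":0,"travel":[0,0,-0.002],"twist":0},{"gripper":0,"travel":[0,0,0],"twist":0},{"gripper":0,"travel":[0,0,0],"twist":0}]'
```

```text
time_s: 21.53
ee_pos: [480.3, 25.8, 209.6]
ee_rot: [-180.0, 0.1, 177.7]
force: [-0.0, -1.2, -0.1]
gripper_width: 49.4
time_s: 21.95
ee_pos: [479.9, 25.8, 210.1]
ee_rot: [-180.0, -0.1, 177.7]
force: [-0.8, 0.7, -3.9]
gripper_width: 33.6
time_s: 22.2
ee_pos: [480.0, 25.7, 212.3]
ee_rot: [-180.0, -0.0, 177.7]
force: [-0.2, 0.2, -3.9]
gripper_width: 33.7
```

```bash
python3 -m handwheel '[{"gripper":0,"travel":[0.01,0,0],"twist":0},{"gripper":0,"travel":[0.02,0,0],"twist":0},{"gripper":0,"travel":[0.02,-0.0005,0],"twist":0},{"gripper":0,"travel":[0.015,-0.0005,0],"twist":0},{"gripper":0,"travel":[0,0,0],"twist":0}]'
python3 -m handwheel '[{"gripper":0,"travel":[0,0,-0.015],"twist":0},{"gripper":0,"travel":[0,0,-0.025],"twist":0},{"gripper":0,"travel":[0,0,-0.02],"twist":0},{"gripper":0,"travel":[-0.005,-0.017,0],"twist":0},{"gripper":0,"travel":[-0.0104,-0.033,0],"twist":0}]'
python3 -m handwheel '[{"gripper":0,"travel":[-0.0104,-0.034,0],"twist":0},{"gripper":0,"travel":[-0.0104,-0.034,0],"twist":0},{"gripper":0,"travel":[-0.0104,-0.034,0],"twist":0},{"gripper":0,"travel":[-0.0104,-0.034,0],"twist":0},{"gripper":0,"travel":[-0.0104,-0.034,0],"twist":0}]'
python3 -m handwheel '[{"gripper":0,"travel":[-0.0104,-0.034,0],"twist":0},{"gripper":0,"travel":[-0.0104,-0.034,0],"twist":0},{"gripper":0,"travel":[-0.01,-0.029,0],"twist":0},{"gripper":0,"travel":[-0.006,-0.017,0],"twist":0.05},{"gripper":0,"travel":[0,0,0],"twist":0}]'
python3 - <<'E'
from fit import *
np.set_printoptions(suppress=True,precision=3)
from look import snap
F=snap(['wrist','top','side'],'j'); s=env.state(); print(s['time_s'],s['ee_pos'],s['ee_rot'],s['force'],s['gripper_width'])
cv2.imwrite('pics/j1.png',np.hstack([cv2.resize(F['wrist']['frame'][:,:,::-1],(480,360)),cv2.resize(F['side']['frame'][:,:,::-1][210:350,240:360],(309,360))]))
E
```

```text
time_s: 22.62
ee_pos: [410.7, 27.4, 211.8]
ee_rot: [-180.0, -0.4, 177.7]
force: [-0.6, 1.3, -5.3]
gripper_width: 33.8
time_s: 23.03
ee_pos: [428.4, -22.0, 273.9]
ee_rot: [179.9, 0.1, 177.9]
force: [0.8, 1.7, -3.8]
gripper_width: 33.4
time_s: 23.45
ee_pos: [473.7, -196.9, 272.4]
ee_rot: [-180.0, -0.0, 177.6]
force: [0.3, 1.1, -3.5]
gripper_width: 33.8
time_s: 23.87
ee_pos: [506.8, -314.3, 272.2]
ee_rot: [-179.8, 0.2, 174.6]
force: [-0.0, 0.3, -4.0]
gripper_width: 33.7
24.0167 [ 505.275 -310.104  271.889] [179.926  -0.108 174.802] [-0.103 -0.312 -4.153] 33.89075050115281
```

View pics/j1.png

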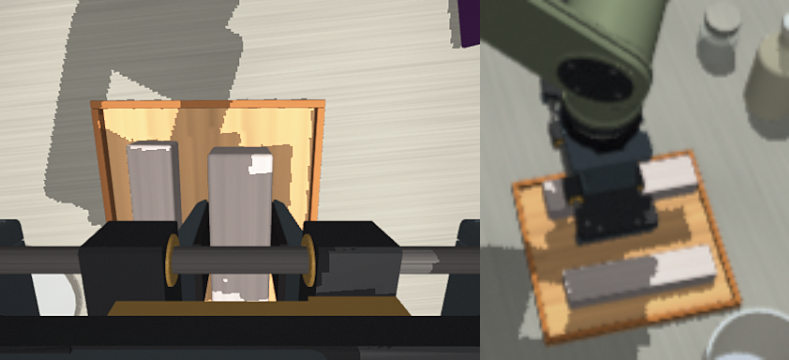

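Wrist view: the tray's near rim runs from (93,102) to (324,101), the mate's near end is at (129–171,144), and the held bar lies to its right with a gap. I check the numbers.

```bash
python3 - <<'E'
from fit import *
f=env.grab_frame('wrist'); k=512/480
for u,v,z in((93,102,16),(324,101,16),(104,108,16),(313,108,16),(129,146,34),(171,150,34),(133,220,34),(180,220,34),(210,153,103),(271,155,103)): print(u,v,z,ray(f,[u*k,v*k],z).round(1))
E
```

```text
93 102 16 [ 420.9 -415.    16. ]
324 101 16 [ 436.2 -238.9   16. ]
104 108 16 [ 426.  -407.6   16. ]
313 108 16 [ 440.6 -247.5   16. ]
129 146 34 [ 454.7 -387.    34. ]
171 150 34 [ 460.5 -356.8   34. ]
133 220 34 [ 512.6 -394.9   34. ]
180 220 34 [ 516.  -358.1   34. ]
210 153 103 [ 454.4 -320.4  103. ]
271 155 103 [ 458.3 -289.9  103. ]
```

```bash
python3 -m handwheel '[{"gripper":0,"travel":[0,0.005,0.015],"twist":0},{"gripper":0,"travel":[0,0,0.025],"twist":0},{"gripper":0,"travel":[0,0,0.015],"twist":0},{"gripper":0,"travel":[0,0,0.008],"twist":0},{"gripper":0,"travel":[0,0,0],"twist":0}]'
python3 -m handwheel '[{"gripper":0,"travel":[0,0,0.002],"twist":0},{"gripper":0,"travel":[0,0,0],"twist":0},{"gripper":0,"travel":[0,0,0],"twist":0}]'
python3 -m handwheel '[{"gripper":0,"travel":[0,0,0.001],"twist":0},{"gripper":0,"travel":[0,0,0],"twist":0},{"gripper":0,"travel":[0,0,0],"twist":0}]'
```

```text
time_s: 24.48
ee_pos: [505.5, -304.2, 207.9]
ee_rot: [179.9, -0.2, 174.9]
force: [0.3, 0.2, -3.3]
gripper_width: 34.0
time_s: 24.73
ee_pos: [506.6, -305.6, 208.7]
ee_rot: [-179.9, 0.1, 174.8]
force: [0.0, 0.2, -4.1]
gripper_width: 33.6
time_s: 24.98
ee_pos: [506.2, -305.6, 207.0]
ee_rot: [-180.0, 0.0, 174.8]
force: [0.0, -0.3, -4.0]
gripper_width: 33.9
```

```bash
python3 -m handwheel '[{"gripper":0,"travel":[0,0,0.0015],"twist":0},{"gripper":0,"travel":[0,0,0],"twist":0},{"gripper":0,"travel":[0,0,0],"twist":0}]'
python3 -m handwheel '[{"gripper":0,"travel":[0,0,0.001],"twist":0},{"gripper":0,"travel":[0,0,0],"twist":0},{"gripper":0,"travel":[0,0,0],"twist":0}]'
python3 -m handwheel '[{"gripper":0,"travel":[0,0,0.0007],"twist":0},{"gripper":0,"travel":[0,0,0],"twist":0},{"gripper":0,"travel":[0,0,0],"twist":0}]'
```

```text
time_s: 25.23
ee_pos: [506.1, -305.5, 205.0]
ee_rot: [180.0, -0.0, 174.8]
force: [0.3, 1.5, -4.4]
gripper_width: 33.6
time_s: 25.48
ee_pos: [506.2, -305.5, 204.0]
ee_rot: [180.0, -0.0, 174.8]
force: [0.1, -0.2, -3.2]
gripper_width: 32.8
time_s: 25.73
ee_pos: [506.2, -305.6, 203.4]
ee_rot: [-180.0, 0.0, 174.8]
force: [-0.2, 0.2, -4.7]
gripper_width: 33.8
```

```bash
python3 -m handwheel '[{"gripper":0,"travel":[0,0,0.0007],"twist":0},{"gripper":0,"travel":[0,0,0],"twist":0},{"gripper":0,"travel":[0,0,0],"twist":0}]'
python3 -m handwheel '[{"gripper":0,"travel":[0,0,0.0005],"twist":0},{"gripper":0,"travel":[0,0,0],"twist":0},{"gripper":0,"travel":[0,0,0],"twist":0}]'
```

```text
time_s: 25.98
ee_pos: [506.2, -305.6, 203.2]
ee_rot: [-180.0, 0.0, 174.8]
force: [-2.1, 0.6, 1.6]
gripper_width: 33.6
time_s: 26.23
ee_pos: [506.2, -305.5, 203.2]
ee_rot: [-180.0, 0.0, 174.8]
force: [-2.9, 1.0, 5.8]
gripper_width: 33.8
```

The bar is on the tray floor. I open narrowly, rise, and check.

```bash
python3 -m handwheel '[{"gripper":55,"travel":[0,0,0],"twist":0},{"gripper":55,"travel":[0,0,0],"twist":0},{"gripper":55,"travel":[0,0,0],"twist":0},{"gripper":55,"travel":[0,0,0],"twist":0},{"gripper":55,"travel":[0,0,0],"twist":0}]'
python3 -m handwheel '[{"gripper":55,"travel":[0,0,-0.005],"twist":0},{"gripper":55,"travel":[0,0,-0.02],"twist":0},{"gripper":55,"travel":[0,0,-0.035],"twist":0},{"gripper":55,"travel":[0,0,-0.035],"twist":0},{"gripper":55,"travel":[0,0,-0.035],"twist":0}]'
python3 -m handwheel '[{"gripper":55,"travel":[0.03,0,-0.02],"twist":0},{"gripper":55,"travel":[0.04,0,0],"twist":0},{"gripper":55,"travel":[0.04,0,0],"twist":0},{"gripper":55,"travel":[0.03,0,0],"twist":0},{"gripper":55,"travel":[0,0,0],"twist":0}]'
python3 - <<'E'
from fit import *
F=snap(['top','side'],'k'); s=env.state(); print(s['time_s'],s['ee_pos'],s['force'],s['gripper_width'])
for n in F:
  for r in env.pinpoint(n,'bar_thick_center')[:3]: print(n,np.round(r['uv'],1),round(r['confidence'],2),np.round(ray(F[n],r['uv'],20),1))
a=F['side']['frame'][:,:,::-1]
cv2.imwrite('pics/k1.png',np.hstack([cv2.resize(F['top']['frame'][:,:,::-1][110:280,140:400],(400,262)),cv2.resize(a[90:360,130:400],(400,262))]))
cv2.imwrite('pics/k2.png',np.hstack([cv2.resize(F['top']['frame'][:,:,::-1][150:230,310:390],(400,400)),cv2.resize(a[120:360,200:400],(333,400))]))
E
```

```text
time_s: 26.65
ee_pos: [506.3, -305.6, 202.1]
ee_rot: [-180.0, 0.0, 174.8]
force: [1.0, 0.1, 0.3]
gripper_width: 50.2
time_s: 27.07
ee_pos: [506.0, -305.4, 333.7]
ee_rot: [180.0, -0.0, 174.8]
force: [1.4, -0.9, 0.2]
gripper_width: 50.2
time_s: 27.48
ee_pos: [362.0, -291.3, 352.4]
ee_rot: [179.9, -0.2, 174.7]
force: [-1.0, 0.8, -0.1]
gripper_width: 50.4
27.5833 [ 366.12040132 -292.82336837  352.98772065] [ 0.35821413 -1.00683469  1.24841442] 49.94069737972226
top [255.9 137.8] 0.83 [783.7  33.9  20. ]
top [295.6 242.4] 0.77 [ 332.  -130.8   20. ]
top [334.6 193.5] 0.76 [ 537.9 -299.1   20. ]
side [297.1 291.9] 0.86 [ 550.4 -314.9   20. ]
side [320.7 184.6] 0.86 [760.9  26.9  20. ]
side [169.6 161.6] 0.69 [283.3 280.   20. ]
```

View pics/k2.png

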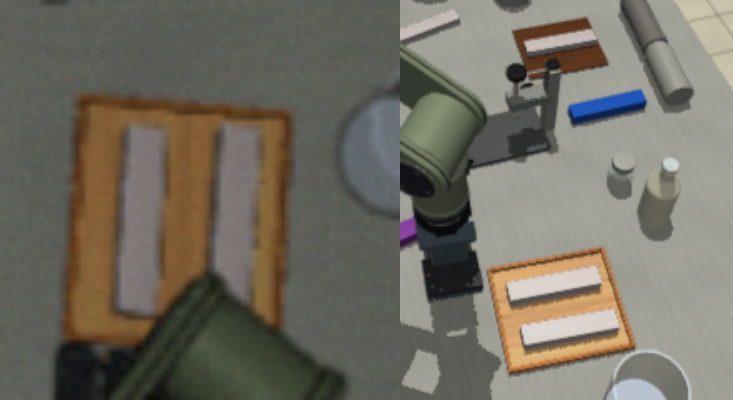

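Both bars lie flat and parallel in the tray, the placed one at side-crop (553,287) in the free half. The gauge's foot is up and nothing touches the robot, so I hand in.

```bash
python3 -c "
from workcell import env
print(env.job_done())"
```

```text
the job is handed in; nothing more can be done
None
```

I measured the matching bar with the gauge, laid it in the tray, and handed the job in at about 27.6 s. No verdict was reported.

- **Choosing the bar:** Box fits in two cameras made the tray mate and the loose bar at about (488, 227) thick. Loose bar B and the board mate came out thin, so I took the 28 mm bar. The tray mate's fit was slightly better at 32 mm than at 28, but far from 18.
- **Gauge:** I laid the bar on the plate, let go, and pressed the knob. It stopped 27 mm down, which corresponds to a 28 mm reading. I held it for over a second at about 10 N. Pictures afterwards showed the foot up and the bar unmoved.
- **Tray:** I lowered the bar to contact with the floor and released it. In the last pictures it lies flat and parallel to its mate in the free half, with the foot up and the arm clear.

**Disagreements:**
- My two estimates of the tray's y position differed by about 8 mm.
- In the last check, the top and side views put the bar's centre about 12–16 mm apart, at (538, -299) and (550, -315).
- Both are within tolerance for y. For x, the side-view reading would put the bar 15–20 mm off the tray's middle, where 30 mm is allowed.

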